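# Load a dishwasher-tablet strip into its spring magazine and shut the cover

## Task

Refill the dishwasher-tablet magazine on the table before the child is put in the high chair: load the full strip of tablets (not the emptied carrier) nose first into the channel, for which the flat ledge at its open end is handy, against the spring follower until its tail goes down behind the lip and the strip lies flat on the channel floor, held there by the spring. With the hand off the strip, slide the cover fully shut over it. Be gentle with the tablets, which crumble if pressed hard, and leave everything else on the table where it is.

Things in the scene. Friction and masses are not known exactly. Their poses are not given: they have to be found in the camera images.
- magazine: White plastic tablet magazine fixed to the table, 66 mm wide (x), long in y: -90 to +232 mm. Origin on the table top, on the channel's centre line, under the lip's inner face; strips load towards +y. Ledge y -90..0, then channel y 0..126, then spring housing under the open cover (cover top 55, fin top 73 mm), end cap y 226..232, 58 mm high. All heights are above the table.
- lip (a point): Middle of the lip's top edge, where the ledge ends (magazine y = 0, 26 mm high, level with the ledge). A 6 mm step leads down to the channel floor at 20 mm. A seated strip lies flat on that floor, tail end against the lip (y = 0), nose at y = 112 mm. A tail that has cleared the lip may stay up by friction and then must be pressed down.
- mouth (a point): Middle of the channel's mouth (magazine y = 43 mm, 20 mm high). Channel 40 mm wide (x -20..+20). Side rails 4 mm thick, only 29 mm high, stand along ledge and channel from y = -82 to 33, flaring out at the -y end; from y = 43 to 126 the 4 mm walls are 47 mm high, with a flared lead-in at y 29..43.
- follower (a joint): Spring follower in the channel, grey block 34 mm wide, flat face 21 to 39 mm above the table. 0 = at rest, face at magazine y = 80 mm; grows (m) pushed to +y; hard stop 0.037 (y = 117: a strip can go 5 mm beyond its seat). Pushes back 2.3 N at 0, plus 0.15 N per mm: 7 N with the strip seated (0.032). Pushing high on the strip lifts its tail.
- follower_face (a point): Centre of the follower's face that meets the strip's nose, 28 mm above the table; moves with the follower.
- cover (a joint): Clear sliding cover, an upside-down U 58 mm wide, 110 mm long, top plate 51 to 55 mm above the table. 0 = fully open (over magazine y 112..222 mm), 0.114 = fully shut (over y -2..108), moving to magazine -y; about 2.5 N to slide, stays where it is left, hard stops at both ends.
- cover_fin (a point): Centre of the white fin on the cover: 44 mm wide (x), 7 mm thick (y), 55 to 73 mm above the table; at magazine y = 119 mm when open, 5 mm when shut. The cover plate runs on 100 mm behind it (+y) and 3 mm ahead of it (-y).
- strip: Full strip, about 90 g (varies): grey carrier 34 (x) x 112 (y) x 8 mm with three off-white block tablets, each 30 (x) x 24 (y) mm, 8 to 26 mm above the underside, at y = -14, +12, +38 mm. Origin: centre of the underside; nose +y. At the tail (-y) a bare tab, y -56..-26, ends at the last tablet's rear face. Centre of mass near y = +9; past the lip, it tips nose down.
- strip_tail (a point): Underside of the strip at the middle of its tail end (strip y = -56 mm).
- strip_nose (a point): Underside of the strip at the middle of its nose end (strip y = +56 mm).
- empty_carrier: Emptied carrier, same 34 x 112 x 8 mm grey tray without tablets, 30 g; leave it alone. Origin at the centre of the underside.
- bowl: Mustard silicone bowl, 116 mm across, 50 mm high; bystander. Origin under its centre.
- beaker: Glass beaker, 68 mm across, 90 mm high; bystander. Origin under its centre.
- spoon_a: Steel spoon 150 mm long, lying between the two carrier places; bystander.
- spoon_b: Steel spoon 150 mm long, beyond the magazine; bystander.
- container: Closed plastic container 108 x 148 x 62 mm; bystander. Origin under its centre.
- shape_sorter: Wooden shape sorter, 150 mm wide and 130 mm high; bystander. Origin under its centre.
There are look-alikes about, which are no part of the job. Leave any orange, purple or red look-alike of the strip alone.

How it is judged:
By the outcome, as a careful person would: the job done as asked, in the order asked, and still so for the second after the job is handed in, with the robot touching nothing.
It also fails if it takes over 58 s, if anything falls off the work surface, if the arm or the gripper's body presses on something with over 40 N, if the wrist force passes 120 N, or if a joint passes its speed limit or range.

## Robot

A 6-joint arm with a two-finger parallel gripper is mounted at the origin on the work surface. World frame = base frame: x ahead of the robot, y to its left, z up, the work surface at z = 0. Lengths are in mm, angles in degrees, forces in N, time in s.
With the tool pointing down it reaches from about 350 to 850 mm from the base axis. Payload 8.1 kg.
Tool frame: the origin (TCP) lies at the very end of the fingers, on their centre line; the grasp point (between the pads) lies r.tcp_to_grasp behind it (r.tcp_to_grasp is the distance from the TCP to the grasp point, in mm); z points along the fingers, y is the line along which they close (so a half turn about z gives the same grasp; the last joint's range is limited). The gripper opens to 85 mm and grips with 20 to 120 N. Pads are 22 mm wide; open, the fingers measure 114 mm over their backs; the gripper's body (76 mm by 85 mm) begins 54 mm behind the grasp point. The pads swing forward as they close: fully open they stand 13 mm farther back than shut.
Start: joints at [-79.32, 7.471, 85.268, -0, 87.261, -4.893], TCP at [161.1, -577.972, 231.292] pointing down, gripper open.
Joint ranges: [-169.43, 169.43], [-51.17, 129.36], [1.28, 143.12], [-76.62, 256.62], [0, 156.53], [-152.29, 152.29]. Speed limits (degrees/s): [136.94, 136.94, 159.86, 180, 180, 180].

## Interface

Orientations are given as [roll, pitch, yaw] about the fixed x, y, z axes, in that order (R = Rz(yaw) Ry(pitch) Rx(roll)).
In Python, from bench import sense, viewer, order, r gives the robot as it stands.
- The arm moves only by the tool carry_out, never from a script. Its argument "increments" is one flat list of numbers, 7 for each row, row after row: the shift along the tool's x, y, z as a fraction of full scale, then the turn, a rotation vector about the tool's x, y, z as a fraction of full scale, then the opening, from -1 (shut) to 1 (fully open). A call has exactly 10 rows; each row is the pose to reach, as a shift and turn from the pose commanded when the call began, along the tool's axes at that moment, turning the shorter way round; what a row does not reach only later rows make up. Full scale, the value 1, is 400 mm for a shift and 2 pi rad for a turn. A row lasts 1/8 s, in which the tool goes at most 62.5 mm and 10.7 degrees, less where a joint would pass 70% of its speed; a pose out of reach is approached as far as the arm can. A call with a number of a shift or a turn outside -1 to 1 is refused whole. A call with a gripper value outside its range is refused whole. The fingers move at their own pace and stop on an object; "force" is the grip in N (left out, the last holds). Time passes only in rows, so rows that repeat a pose let the fingers close, or fill a call up. It gives the time, the measured TCP pose, the force, the opening and the grip force at its end, in the units of the state.
- sense(): the state, without advancing time (a new reading comes with each control period).
- viewer.snapshot(name): name is "side" or "top"; returns the picture (384x512x3 uint8, red, green, blue); there is no depth.
- viewer.get_calibration(name): a dict with "fx", "fy", "cx", "cy" (pixels), "R" (3x3) and "t" (3): a world point X has camera coordinates R X + t. Camera axes: x right, y down, z forward; pixel columns grow to the right and rows downward; lengths in mm; the calibration is good to about 2 mm. A picture is of the moment at which its call begins. get_calibration takes no time and is no camera call.
- order.hand_in(): hands the job in; it is judged then, once.
The state is a dict: "time": time; "joint_pos": joint angles; "qd": joint speeds; "joint_efforts": joint torques, N m; "tool_pos": TCP position; "tcp_rot": TCP orientation; "ft_force": force on the tool from outside, world axes, zero at the start; "wrist_torque": the same for the moment, N m; "finger_gap": finger opening in mm; "grip_force": force on a finger pad.
Only numpy, scipy, OpenCV 4.12 (cv2) and the standard library are available. Lean on these libraries where they do the work, as an engineer would, in place of code of your own. Each camera call takes 0.05 s, during which the arm holds its last target. There are 200 camera calls.

## Working session

There is one attempt and no reset: what is moved stays moved. The work goes in short steps, Python scripts to look and compute and a tool call to move; the robot and the scene stay as the last step left them, time stands still between calls to the robot, and variables do not carry over. Pictures are saved under pics/ and viewed, at most 10 in all, crops included, and the job is handed in when it is done.

Besides the shell and the picture viewer there is one more tool, called in YAML: its name, and indented under it one key for each argument. carry_out: Moves the arm, as the interface text tells. Its arguments: {"type":"object","properties":{"increments":{"type":"array"},"force":{"type":"number"}},"required":["increments"]}

```bash
mkdir -p pics; ls
python3 - <<'E'
from bench import sense, viewer, order, r
import cv2,numpy as np
for n in("top","side"):
    cv2.imwrite(f"pics/{n}0.png",cv2.resize(viewer.snapshot(n)[:,:,::-1],(800,600),interpolation=cv2.INTER_CUBIC))
    c=viewer.get_calibration(n);print(n,c, -np.array(c["R"]).T@np.array(c["t"]))
print(sense(),r.tcp_to_grasp)
E
```

```text
pics
top {'fx': 403.57966908714286, 'fy': 403.57966908714286, 'cx': 254.594086996297, 'cy': 190.3615015972837, 'R': array([[-0.01566402, -0.99973113, -0.01709705],
       [-0.9924454 ,  0.01762625, -0.12141433],
       [ 0.12168305,  0.01506605, -0.99245466]]), 't': array([  28.64342792,  542.7285353 , 1375.88597247])} [ 371.65511318   -1.65971387 1431.8891858 ]
side {'fx': 376.8549478888598, 'fy': 376.8549478888598, 'cx': 260.24028317937984, 'cy': 193.09938116728387, 'R': array([[-0.99058589, -0.13533828, -0.02057052],
       [-0.05375202,  0.52274389, -0.85079348],
       [ 0.12589805, -0.84167831, -0.52509743]]), 't': array([537.85324329,  77.37699788, 991.40664554])} [412.13284307 866.78925176 597.48084541]
{'time': 0.1, 'joint_pos': array([-7.93199127e+01,  7.51307395e+00,  8.53235427e+01, -1.65346405e-03,
        8.72613578e+01, -4.89049332e+00]), 'qd': array([ 0.06240669, -0.06522095, -0.19246344, -0.02426651,  0.03536588,
       -0.08880628]), 'joint_efforts': array([ 1.26657105e-03, -5.70952821e+01, -5.01937902e+01, -2.25178997e-04,
        8.10168305e-03,  3.46641934e-05]), 'tool_pos': array([ 160.99935139, -577.47663374,  230.32060434]), 'tcp_rot': array([-1.79902241e+02, -6.70705230e-03,  1.55706553e+01]), 'ft_force': array([-0.4022158 , -0.30102414, -0.27360802]), 'wrist_torque': array([0.02074702, 0.02156605, 0.02095596]), 'grip_force': 0.0, 'finger_gap': 85.54668189535218} 18.700000000000003
```

View pics/top0.png

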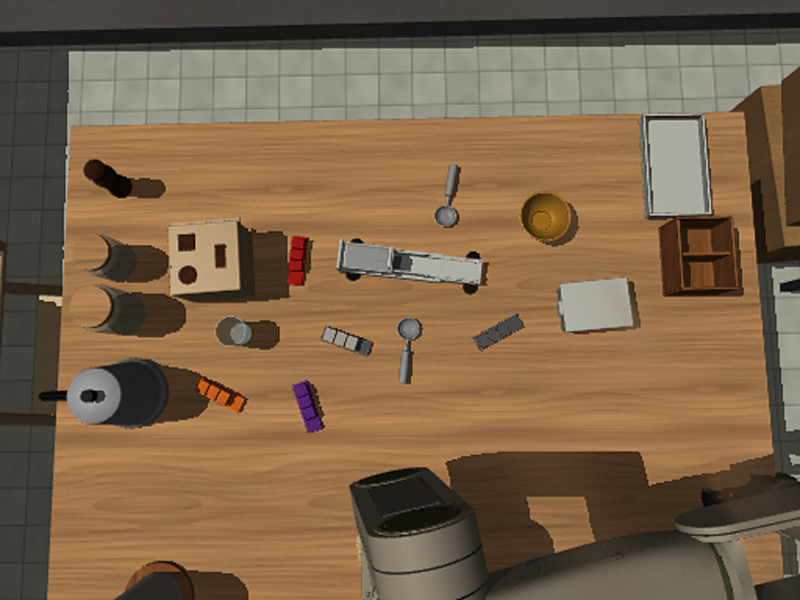

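View pics/side0.png

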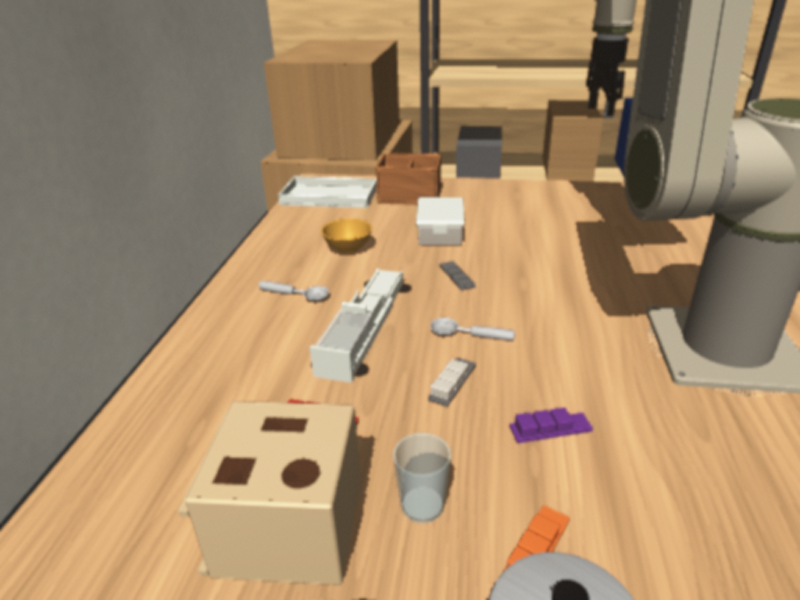

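Top view: the magazine spans (340,255) to (485,272) with the ledge to the right. The full strip is at (347,340) with its tab to the right (368,347), the empty carrier is at (498,332). Side view: strip at (452,381), magazine (315,360)–(400,275). Next I'll mask and measure.

```bash
cat > h.py <<'E'
from bench import sense, viewer, order, r
import cv2,numpy as np
C={n:viewer.get_calibration(n) for n in("top","side")}
def ray(n,p):
    c=C[n];R=np.array(c["R"]);d=R.T@np.array([(p[0]-c["cx"])/c["fx"],(p[1]-c["cy"])/c["fy"],1]);return -R.T@np.array(c["t"]),d
def onz(n,p,z):
    o,d=ray(n,p);return o+d*(z-o[2])/d[2]
def tri(pt,ps):
    o1,d1=ray("top",pt);o2,d2=ray("side",ps)
    s=np.linalg.lstsq(np.c_[d1,-d2],o2-o1,rcond=None)[0]
    a,b=o1+s[0]*d1,o2+s[1]*d2;return (a+b)/2,np.linalg.norm(a-b)
def proj(n,X):
    c=C[n];q=np.array(c["R"])@X+c["t"];return np.array([c["fx"]*q[0]/q[2]+c["cx"],c["fy"]*q[1]/q[2]+c["cy"]])
E
python3 - <<'E'
from h import *
np.set_printoptions(precision=1,suppress=True)
box={"top":{"strip":(198,200,245,232),"mag":(208,145,318,192)},"side":{"strip":(268,222,310,264),"mag":(192,165,266,246)}}
rows=[]
for n in box:
    im=viewer.snapshot(n);hsv=cv2.cvtColor(im,cv2.COLOR_RGB2HSV)
    for k,(x0,y0,x1,y1) in box[n].items():
        s=hsv[y0:y1,x0:x1]
        m=((s[...,1]<75)).astype(np.uint8)
        cs,_=cv2.findContours(m,cv2.RETR_EXTERNAL,cv2.CHAIN_APPROX_NONE);c=max(cs,key=cv2.contourArea)
        b=cv2.boxPoints(cv2.minAreaRect(c))+[x0,y0]
        print(n,k,cv2.contourArea(c),b.tolist())
        t=((s[...,1]<75)&(s[...,2]>150)).astype(np.uint8)
        M=cv2.moments(t,True);print("bright centroid",M["m10"]/M["m00"]+x0,M["m01"]/M["m00"]+y0,M["m00"])
        crop=cv2.resize(im[y0:y1,x0:x1,::-1],(400,int(400*(y1-y0)/(x1-x0))),interpolation=cv2.INTER_NEAREST)
        if n=="top":print([onz(n,p,0 if k=="strip" else 26)[:2] for p in b])
        rows.append(cv2.copyMakeBorder(crop,0,max(0,440-crop.shape[0]),0,0,cv2.BORDER_CONSTANT)[:440])
g=np.vstack([np.hstack(rows[:2])[:275],np.hstack(rows[2:])])
g=g[:]
g=cv2.resize(g,(int(g.shape[1]*600/g.shape[0]),600));cv2.imwrite("pics/crops.png",g);print(g.shape)
E
```

```text
top strip 260.5 [[204.90893840789795, 217.01180458068848], [208.0522756576538, 207.97470712661743], [237.68465423583984, 218.2816219329834], [234.54131698608398, 227.3187198638916]]
bright centroid 217.27941176470588 216.40441176470588 136.0
[array([454.9, 198.1]), array([486.9, 186.9]), array([448.5,  81.6]), array([416.8,  93.1])]
top mag 1670.5 [[214.07341766357422, 176.8244857788086], [217.16510009765625, 150.71692085266113], [309.2292938232422, 161.61925888061523], [306.13761138916016, 187.72682189941406]]
bright centroid 276.5611413043478 169.99728260869566 736.0
[array([594.7, 162. ]), array([688.5, 150.6]), array([ 642.9, -174.9]), array([ 550.1, -161.1])]
side strip 442.0 [[270.94400787353516, 253.191987991333], [291.2480010986328, 223.86399841308594], [304.04000091552734, 232.7199993133545], [283.7360076904297, 262.04798889160156]]
bright centroid 286.43125 241.790625 320.0
side mag 2064.5 [[191.13934326171875, 235.4672088623047], [229.57122802734375, 160.02685165405273], [263.426513671875, 177.27388763427734], [224.99462890625, 252.71424865722656]]
bright centroid 223.3044420368364 208.046045503792 1846.0
(600, 671, 3)
```

View pics/crops.png

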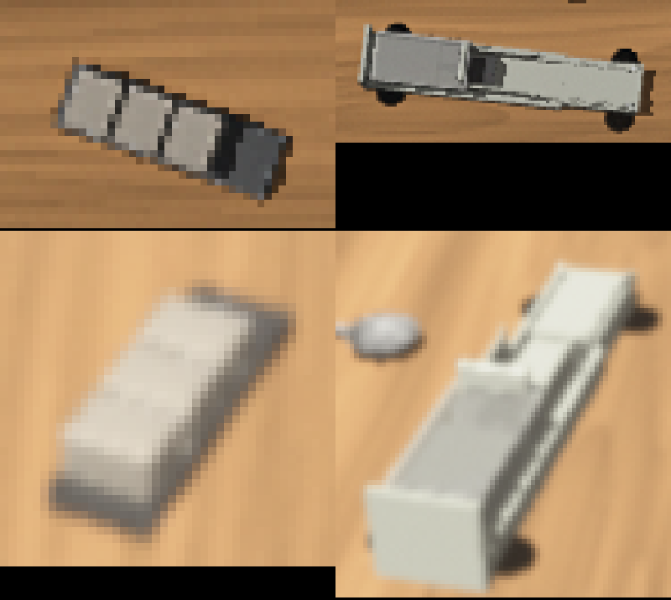

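Top crops: strip tablets lie left (nose) and the dark tab right. The magazine ledge end is at right, fin edge near x=465 of the crop. Side view agrees. Now sub-pixel edges for the poses.

```bash
cat > m.py <<'E'
from h import *
np.set_printoptions(precision=1,suppress=True)
def prof(n,im,o,u,ss,z):  # sample saturation & value along world line o+u*s at height z
    P=np.array([proj(n,np.r_[o+u*s,z]) for s in ss],np.float32)
    hsv=cv2.cvtColor(im,cv2.COLOR_RGB2HSV)
    return cv2.remap(hsv,P[None,:,0],P[None,:,1],cv2.INTER_LINEAR)[0].astype(float)
def edge(ss,v,i,j):  # steepest gradient location between s=i..j, parabola by centroid
    g=np.abs(np.gradient(cv2.GaussianBlur(v[None],(0,0),2)[0],ss));m=(ss>=i)&(ss<=j);k=np.argmax(g*m)
    w=np.where((abs(ss-ss[k])<4),g,0);return (w*ss).sum()/w.sum()
E
python3 - <<'E'
from m import *
for n in("top","side"):
    im=viewer.snapshot(n)
    # magazine guess
    yaw=np.deg2rad(7.9); v=np.array([np.sin(yaw),np.cos(yaw)]);u=np.array([v[1],-v[0]]) # v mag +y, u mag +x
    o=np.array([609.,-78.])
    ss=np.arange(-50,50,1.)
    mids=[]
    for y in (-75,-60,-45,-30,-15,0,15,25):
        p=prof(n,im,o+v*y,u,ss,29);a=edge(ss,p[:,1],-42,-10);b=edge(ss,p[:,1],10,42);mids.append((y,a,b,(a+b)/2))
    print(n,"rails z29 (sat)\n",np.array(mids))
    ss=np.arange(-140,280,1.)
    for z,x in((26,0),(26,-10),(26,10)):
        p=prof(n,im,o+u*x,v,ss,z);print("ledge end",edge(ss,p[:,1],-120,-60))
    for z in (73,55):
        p=prof(n,im,o,v,ss,z);print(z,"val y90..150",p[220:295:3,2].astype(int))
    for x in(-10,0,10):
        p=prof(n,im,o+u*x,v,ss,58);print("cap far z58",edge(ss,p[:,1],200,260))
    # strip guess
    y2=np.deg2rad(90-72);v2=np.array([.283,.959]);v2/=np.linalg.norm(v2);u2=np.array([v2[1],-v2[0]]);o2=np.array([451.,140.])
    ss=np.arange(-35,35,1.);mm=[]
    for y in(-45,-36):
        p=prof(n,im,o2+v2*y,u2,ss,8);a=edge(ss,p[:,1],-30,-8);b=edge(ss,p[:,1],8,30);mm.append((y,a,b,(a+b)/2))
    for y in(-12,0,12,30,44):
        p=prof(n,im,o2+v2*y,u2,ss,26);a=edge(ss,p[:,1],-30,-8);b=edge(ss,p[:,1],8,30);mm.append((y,a,b,(a+b)/2))
    print("strip\n",np.array(mm))
    ss=np.arange(-80,80,1.)
    for x in(-8,0,8):
        p=prof(n,im,o2+u2*x,v2,ss,8);q=prof(n,im,o2+u2*x,v2,ss,26)
        print("tail z8",edge(ss,p[:,1],-75,-45),"nose",edge(ss,p[:,1],45,75)," tablet rear z26",edge(ss,q[:,2],-45,-5),"front",edge(ss,q[:,1],40,70))
E
```

```text
top rails z29 (sat)
 [[-75.  -31.   40.7   4.9]
 [-60.  -28.   42.4   7.2]
 [-45.  -27.9  30.9   1.5]
 [-30.  -28.1  30.1   1. ]
 [-15.  -27.9  30.8   1.4]
 [  0.  -31.9  30.2  -0.8]
 [ 15.  -32.9  33.9   0.5]
 [ 25.  -32.2  33.1   0.4]]
ledge end -90.89838491917482
ledge end -91.09826180963934
ledge end -91.01997444401358
73 val y90..150 [ 71  74  74  63  33  32  33  32  34  58  84 100 184 159 139 138 139 139
 139 139 135 135 138 139 139]
55 val y90..150 [ 71  74  75  69  43  34  33  32  32  43  70  86 170 179 148 129 131 133
 133 135 134 134 136 139 138]
cap far z58 231.99219844153913
cap far z58 232.86592117492904
cap far z58 231.85953492905512
strip
 [[-45.  -19.2  14.1  -2.6]
 [-36.  -18.9  14.   -2.4]
 [-12.  -17.8  15.1  -1.3]
 [  0.  -16.2  15.9  -0.1]
 [ 12.  -15.1  17.8   1.4]
 [ 30.  -15.9  19.8   1.9]
 [ 44.  -13.9  20.3   3.2]]
tail z8 -56.069981360680345 nose 55.28234718335272  tablet rear z26 -25.018852211134895 front 52.88337778831963
tail z8 -56.97483407542296 nose 55.12891861496908  tablet rear z26 -25.95479361112779 front 52.18880358746991
tail z8 -57.9298189021023
[... 571 characters left out ...]
2 228 220 210 205 203 202 200 196 189 182 180 178
 178 178 178 179 179 180 182]
cap far z58 230.3782018565984
cap far z58 235.26061274254556
cap far z58 236.19762299091346
strip
 [[-45.  -20.1  21.    0.4]
 [-36.  -20.9  21.    0.1]
 [-12.  -27.2  13.1  -7.1]
 [  0.  -26.9  13.9  -6.5]
 [ 12.  -26.   14.9  -5.6]
 [ 30.  -24.8  15.9  -4.5]
 [ 44.  -24.   17.   -3.5]]
tail z8 -50.92436079564782 nose 63.00306299415397  tablet rear z26 -21.757567727248745 front 70.25591771931914
tail z8 -51.97940773168052 nose 62.84945207272152  tablet rear z26 -32.168272876305934 front 69.7823652884953
tail z8 -51.96939741904104 nose 61.998634314243795  tablet rear z26 -32.97486856517012 front 64.96003852993529
```

```bash
cat > plan.py <<'E'
from h import *
import sys
def plan(wps):
    """wps: (x,y,z,yaw,rows,opening); linear; prints 10 rows from measured pose (tool straight down)"""
    s=sense();p0=s["tool_pos"];y0=s["tcp_rot"][2];a=np.deg2rad(y0)
    R=np.array([[np.cos(a),np.sin(a),0],[np.sin(a),-np.cos(a),0],[0,0,-1]])
    cur=np.r_[p0,y0];out=[]
    for *t,n,g in wps:
        t=np.array(t,float)
        for k in range(1,n+1):
            q=cur+(t-cur)*k/n;l=R.T@(q[:3]-p0)/400
            out.append([*l,0,0,-(q[3]-y0)/360,g])
        cur=t
    assert len(out)==10,len(out)
    print("from",p0.round(1),round(y0,2))
    for o in out: print(", ".join(f"{round(x,4)+0:g}" for x in o)+",")
E
python3 - <<'E'
from m import *
im=viewer.snapshot("top")
yaw=np.deg2rad(7.9); v=np.array([np.sin(yaw),np.cos(yaw)]);u=np.array([v[1],-v[0]]);o=np.array([609.,-78.]);ss=np.arange(-50,50,1.)
for z,ys in((55,(135,150,165,180,195,210)),(47,(60,75,90,105)),(26,(-55,-50,-40,-20,-10))):
    for y in ys:
        p=prof("top",im,o+v*y,u,ss,z);a=edge(ss,p[:,1],-42,-10);b=edge(ss,p[:,1],10,42);print(z,y,round(a,1),round(b,1),round((a+b)/2,1))
from plan import plan
plan([(440,-110,200,69.9,10,0.2)])
E
```

```text
55 135 -38.0 29.9 -4.0
55 150 -37.1 30.9 -3.1
55 165 -38.0 30.0 -4.0
55 180 -39.0 33.0 -3.0
55 195 -28.9 35.8 3.5
55 210 -39.0 31.0 -4.0
47 60 -35.2 29.1 -3.1
47 75 -35.9 29.8 -3.1
47 90 -35.9 28.9 -3.5
47 105 -36.7 28.2 -4.3
26 -55 -28.1 35.0 3.5
26 -50 -27.9 31.8 1.9
26 -40 -27.9 31.1 1.6
26 -20 -27.1 31.2 2.0
26 -10 -28.1 31.0 1.4
from [ 161.1 -577.9  231. ] 15.57
0.0986, -0.0939, 0.0078, 0, 0, -0.0151, 0.2,
0.1971, -0.1879, 0.0155, 0, 0, -0.0302, 0.2,
0.2957, -0.2818, 0.0233, 0, 0, -0.0453, 0.2,
0.3943, -0.3758, 0.031, 0, 0, -0.0604, 0.2,
0.4928, -0.4697, 0.0388, 0, 0, -0.0755, 0.2,
0.5914, -0.5637, 0.0466, 0, 0, -0.0905, 0.2,
0.69, -0.6576, 0.0543, 0, 0, -0.1056, 0.2,
0.7885, -0.7516, 0.0621, 0, 0, -0.1207, 0.2,
0.8871, -0.8455, 0.0698, 0, 0, -0.1358, 0.2,
0.9857, -0.9395, 0.0776, 0, 0, -0.1509, 0.2,
```

carry_out:
  increments: [0.1,-0.094,0.008,0,0,-0.015,0.2,0.2,-0.188,0.016,0,0,-0.03,0.2,0.3,-0.282,0.023,0,0,-0.045,0.2,0.4,-0.376,0.031,0,0,-0.06,0.2,0.5,-0.47,0.039,0,0,-0.075,0.2,0.59,-0.564,0.047,0,0,-0.09,0.2,0.69,-0.658,0.054,0,0,-0.105,0.2,0.79,-0.752,0.062,0,0,-0.12,0.2,0.89,-0.846,0.07,0,0,-0.135,0.2,0.985,-0.94,0.078,0,0,-0.151,0.2]
  force: 30

```text
time: 1.6
tool_pos: [440.5, -108.3, 200.3]
tcp_rot: [179.9, 0.0, 70.1]
ft_force: [0.0, -0.2, -0.6]
finger_gap: 51.1
grip_force: 0.0
```

Run:
```python
from plan import *
print(sense()["joint_pos"].round(1),sense()["finger_gap"])
c=np.array([450.7,139.2])+9*np.array([.344,.941]);print(c)
plan([(*c,75,69.9,6,.2),(*c,30,69.9,3,.2),(*c,30,69.9,1,.2)])
```

```text
[-20.3 -15.  110.   -0.   85.   -0.4] 51.057065620610146
[453.796 147.669]
from [ 440.5 -108.3  200.3] 70.12
0.1022, -0.0311, 0.0522, 0, 0, 0.0001, 0.2,
0.2044, -0.0621, 0.1045, 0, 0, 0.0002, 0.2,
0.3066, -0.0932, 0.1567, 0, 0, 0.0003, 0.2,
0.4088, -0.1243, 0.2089, 0, 0, 0.0004, 0.2,
0.511, -0.1553, 0.2611, 0, 0, 0.0005, 0.2,
0.6132, -0.1864, 0.3134, 0, 0, 0.0006, 0.2,
0.6132, -0.1864, 0.3509, 0, 0, 0.0006, 0.2,
0.6132, -0.1864, 0.3884, 0, 0, 0.0006, 0.2,
0.6132, -0.1864, 0.4259, 0, 0, 0.0006, 0.2,
0.6132, -0.1864, 0.4259, 0, 0, 0.0006, 0.2,
```

carry_out:
  increments: [0.1,-0.03,0.05,0,0,0,0.2,0.2,-0.062,0.1,0,0,0,0.2,0.3,-0.093,0.15,0,0,0,0.2,0.4,-0.124,0.2,0,0,0,0.2,0.51,-0.155,0.26,0,0,0,0.2,0.613,-0.186,0.3,0,0,0.0005,0.2,0.613,-0.186,0.34,0,0,0.0005,0.2,0.613,-0.186,0.38,0,0,0.0005,0.2,0.613,-0.186,0.4,0,0,0.0005,0.2,0.613,-0.186,0.4,0,0,0.0005,0.2]

```text
time: 2.85
tool_pos: [453.5, 144.9, 39.5]
tcp_rot: [-179.9, 0.0, 69.7]
ft_force: [0.3, -0.9, 0.3]
finger_gap: 51.3
grip_force: 0.0
```

Run:
```python
from plan import *
a=viewer.snapshot("side")[205:275,245:335,::-1];b=viewer.snapshot("top")[185:255,180:270,::-1]
cv2.imwrite("pics/g1.png",np.hstack([cv2.resize(x,None,fx=4.4,fy=4.4,interpolation=cv2.INTER_CUBIC) for x in(a,b)]))
c=[453.8,147.7]
plan([(*c,2.5,69.9,5,.2),(*c,2.5,69.9,5,-.3)])
```

```text
from [454.5 145.3  40.6] 69.69
0.001, -0.0007, 0.0191, 0, 0, -0.0001, 0.2,
0.002, -0.0014, 0.0381, 0, 0, -0.0002, 0.2,
0.003, -0.0022, 0.0572, 0, 0, -0.0004, 0.2,
0.004, -0.0029, 0.0762, 0, 0, -0.0005, 0.2,
0.005, -0.0036, 0.0953, 0, 0, -0.0006, 0.2,
0.005, -0.0036, 0.0953, 0, 0, -0.0006, -0.3,
0.005, -0.0036, 0.0953, 0, 0, -0.0006, -0.3,
0.005, -0.0036, 0.0953, 0, 0, -0.0006, -0.3,
0.005, -0.0036, 0.0953, 0, 0, -0.0006, -0.3,
0.005, -0.0036, 0.0953, 0, 0, -0.0006, -0.3,
```

View pics/g1.png

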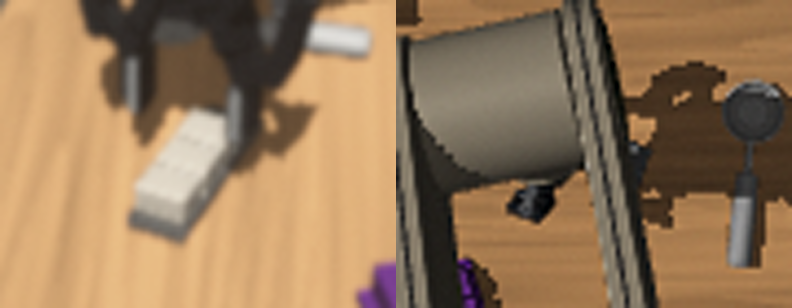

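Run:
```python
from plan import *
s=[sense()["tool_pos"] for _ in range(5)];print(np.round(s,1))
t=np.array([454,145,43.]);u=np.array([.941,-.344,0])
f=lambda p:((p-[245,205])*4.4).round()
for d in(-25.5,0,25.5):print(f(proj("side",t+u*d)))
c=np.array([450.7,139.2,0]);v=np.array([.344,.941,0])
print("nose carrier corners z8",[f(proj("side",c+v*56+u*x+[0,0,8])) for x in(-17,17)],"tablet front z26",[f(proj("side",c+v*50+u*x+[0,0,26])) for x in(-15,15)])
```

```text
[[454.5 145.3  40.6]
 [454.5 145.3  40.6]
 [454.5 145.3  40.6]
 [454.5 145.3  40.6]
 [454.5 145.3  40.6]]
[234. 130.]
[191. 117.]
[149. 104.]
nose carrier corners z8 [array([183., 230.]), array([125., 211.])] tablet front z26 [array([185., 196.]), array([133., 180.])]
```

Side crop shows both fingertips, at (133,110) and (235,145), straddling the tablets, and they are offset from the projection by the same bias as the strip. In the top crop the arm hides the strip. I'll descend and grip.

carry_out:
  increments: [0.002,-0.001,0.02,0,0,0,0.2,0.004,-0.002,0.04,0,0,0,0.2,0.005,-0.003,0.06,0,0,0,0.2,0.005,-0.003,0.08,0,0,-0.0005,0.2,0.005,-0.003,0.094,0,0,-0.0005,0.2,0.005,-0.003,0.094,0,0,-0.0005,0,0.005,-0.003,0.094,0,0,-0.0005,-0.3,0.005,-0.003,0.094,0,0,-0.0005,-0.3,0.005,-0.003,0.094,0,0,-0.0005,-0.3,0.005,-0.003,0.094,0,0,-0.0005,-0.3]
  force: 30

```text
time: 4.2
tool_pos: [453.6, 148.2, 2.6]
tcp_rot: [180.0, -0.0, 69.9]
ft_force: [0.2, -0.1, -0.3]
finger_gap: 33.1
grip_force: 29.9
```

Run:
```python
from plan import *
c=[608.1,-93.5]
plan([(453.6,148,90,69.9,2,-.3),(*c,90,82.1,6,-.3),(*c,75,82.1,2,-.3)])
```

```text
from [453.6 148.2   2.6] 69.93
-0.0002, 0.0001, -0.1092, 0, 0, 0, -0.3,
-0.0004, 0.0001, -0.2185, 0, 0, 0.0001, -0.3,
-0.0728, 0.0951, -0.2185, 0, 0, -0.0056, -0.3,
-0.1452, 0.1901, -0.2185, 0, 0, -0.0112, -0.3,
-0.2176, 0.2851, -0.2185, 0, 0, -0.0169, -0.3,
-0.2901, 0.3801, -0.2185, 0, 0, -0.0225, -0.3,
-0.3625, 0.4751, -0.2185, 0, 0, -0.0281, -0.3,
-0.4349, 0.5701, -0.2185, 0, 0, -0.0338, -0.3,
-0.4349, 0.5701, -0.1997, 0, 0, -0.0338, -0.3,
-0.4349, 0.5701, -0.181, 0, 0, -0.0338, -0.3,
```

carry_out:
  increments: [0,0,-0.06,0,0,0,-0.3,0,0,-0.16,0,0,0,-0.3,-0.07,0.095,-0.22,0,0,-0.006,-0.3,-0.145,0.19,-0.22,0,0,-0.012,-0.3,-0.218,0.285,-0.22,0,0,-0.017,-0.3,-0.29,0.38,-0.22,0,0,-0.023,-0.3,-0.363,0.475,-0.22,0,0,-0.028,-0.3,-0.42,0.55,-0.22,0,0,-0.034,-0.3,-0.435,0.57,-0.2,0,0,-0.034,-0.3,-0.435,0.57,-0.18,0,0,-0.034,-0.3]

```text
time: 5.45
tool_pos: [607.6, -93.6, 73.5]
tcp_rot: [-179.9, -0.0, 82.1]
ft_force: [-0.8, 0.4, -0.5]
finger_gap: 33.1
grip_force: 30.2
```

Run:
```python
from plan import *
a=viewer.snapshot("side")[135:255,185:295,::-1];b=viewer.snapshot("top")[125:245,200:310,::-1]
cv2.imwrite("pics/g2.png",np.hstack([cv2.resize(x,None,fx=3.6,fy=3.6,interpolation=cv2.INTER_CUBIC) for x in(a,b)]))
s=sense();print(s["tool_pos"],s["ft_force"],s["finger_gap"])
f=lambda p:((p-[185,135])*3.6).round()
t=s["tool_pos"];v=np.array([.1374,.9905,0]);u=np.array([.9905,-.1374,0])
for y in(-65.5,46.5):print(f(proj("side",t+v*y+[0,0,-3.5])))
c=[608.1,-93.5]
plan([(*c,40,82.1,4,-.3),(*c,29.5,82.1,3,-.3),(*c,29.5,82.1,3,-.3)])
```

```text
[606.13364965 -92.18052389  72.35370019] [-0.2212938  -0.117036   -1.50322569] 32.725468885149915
[231.  98.]
[190. 161.]
from [606.1 -92.2  72.4] 82.19
-0.0007, 0.0013, 0.0202, 0, 0, 0.0001, -0.3,
-0.0013, 0.0027, 0.0404, 0, 0, 0.0001, -0.3,
-0.002, 0.004, 0.0607, 0, 0, 0.0002, -0.3,
-0.0026, 0.0053, 0.0809, 0, 0, 0.0002, -0.3,
-0.0026, 0.0053, 0.0896, 0, 0, 0.0002, -0.3,
-0.0026, 0.0053, 0.0984, 0, 0, 0.0002, -0.3,
-0.0026, 0.0053, 0.1071, 0, 0, 0.0002, -0.3,
-0.0026, 0.0053, 0.1071, 0, 0, 0.0002, -0.3,
-0.0026, 0.0053, 0.1071, 0, 0, 0.0002, -0.3,
-0.0026, 0.0053, 0.1071, 0, 0, 0.0002, -0.3,
```

View pics/g2.png

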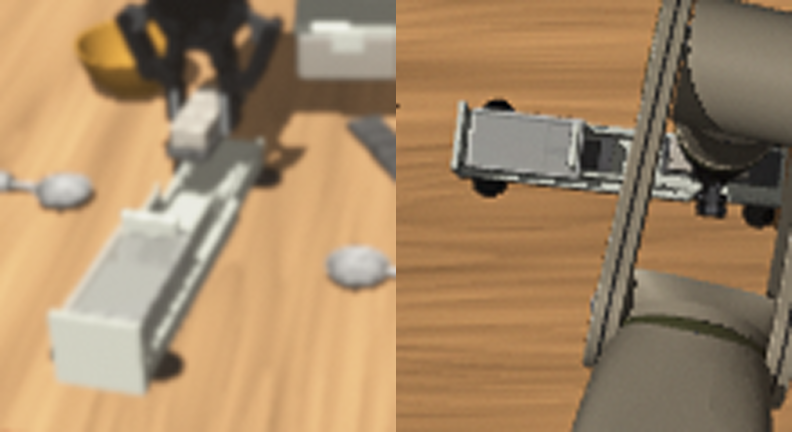

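Side crop: the strip is held level, its nose at (187,158) over the ledge centre line and its tail towards the ledge's open end. Top crop: arm in the way, magazine and cover unmoved.

carry_out:
  increments: [0,0.001,0.02,0,0,0,-0.3,-0.001,0.002,0.04,0,0,0,-0.3,-0.001,0.003,0.06,0,0,0,-0.3,-0.001,0.003,0.08,0,0,0,-0.3,-0.001,0.003,0.09,0,0,0,-0.3,-0.001,0.003,0.1,0,0,0,-0.3,-0.001,0.003,0.104,0,0,0,-0.3,-0.001,0.003,0.108,0,0,0,-0.3,-0.001,0.003,0.108,0,0,0,-0.3,-0.001,0.003,0.108,0,0,0,-0.3]

```text
time: 6.8
tool_pos: [609.2, -94.1, 31.5]
tcp_rot: [180.0, 0.0, 82.2]
ft_force: [-0.7, -0.2, -1.0]
finger_gap: 32.8
grip_force: 30.2
```

Run:
```python
from plan import *
a=viewer.snapshot("side")[155:215,215:285,::-1]
cv2.imwrite("pics/g3.png",cv2.resize(a,None,fx=8,fy=8,interpolation=cv2.INTER_CUBIC))
for _ in range(3): s=sense();print(s["tool_pos"],s["ft_force"],s["wrist_torque"],s["finger_gap"])
```

```text
[609.2327595  -94.11065657  31.48163218] [-0.44755918  0.15288656 -1.01412403] [-0.02579527 -0.02850677 -0.01675818] 32.789771089339595
[609.2327595  -94.11065657  31.48163218] [-0.44755918  0.15288656 -1.01412403] [-0.02579527 -0.02850677 -0.01675818] 32.789771089339595
[609.2327595  -94.11065657  31.48163218] [-0.44755918  0.15288656 -1.01412403] [-0.02579527 -0.02850677 -0.01675818] 32.789771089339595
```

View pics/g3.png

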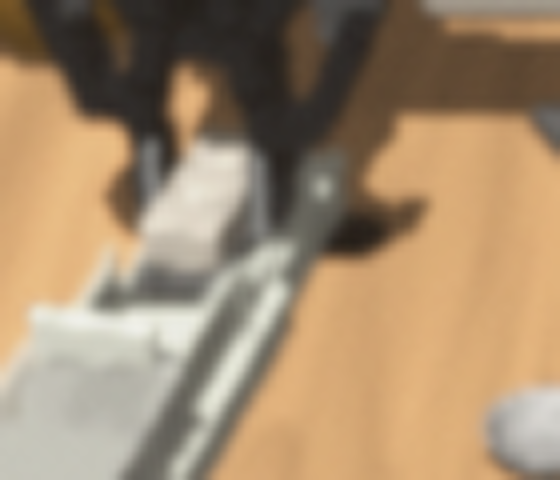

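Side crop: strip sits between the rails, its nose at (170,275) in front of the channel, fin at (170,325). Lower slightly, release and rise.

carry_out:
  increments: [0,0,0.001,0,0,0,-0.3,0,0,0.003,0,0,0,-0.3,0,0,0.003,0,0,0,-0.3,0,0,0.003,0,0,0,0.1,0,0,0.003,0,0,0,0.2,0,0,0.003,0,0,0,0.2,0,0,-0.03,0,0,0,0.2,0,0,-0.08,0,0,0,0.2,0,0,-0.16,0,0,0,0.2,0,0,-0.2,0,0,0,0.2]

```text
time: 8.1
tool_pos: [610.9, -94.5, 115.3]
tcp_rot: [179.7, 0.0, 82.2]
ft_force: [1.0, -0.5, 0.6]
finger_gap: 51.2
grip_force: 0.0
```

Run:
```python
from plan import *
o=np.array([610.2,-78.6]);v=np.array([.1374,.9905])
p=o+v*(-81-0+0);  # behind/above tail: strip tail ~ -80; tab -80..-50
q=o+v*(-64)
print(sense()["tool_pos"],q)
plan([(*q,80,82.1,4,-1),(*q,60,82.1,2,-1),(*q,45,82.1,4,-1)])
```

```text
[610.87338559 -94.48914101 115.2653481 ] [ 601.4064 -141.992 ]
from [610.9 -94.5 115.3] 82.17
-0.0302, -0.0018, 0.022, 0, 0, 0.0001, -1,
-0.0604, -0.0036, 0.0441, 0, 0, 0.0001, -1,
-0.0907, -0.0055, 0.0661, 0, 0, 0.0002, -1,
-0.1209, -0.0073, 0.0882, 0, 0, 0.0002, -1,
-0.1209, -0.0073, 0.1132, 0, 0, 0.0002, -1,
-0.1209, -0.0073, 0.1382, 0, 0, 0.0002, -1,
-0.1209, -0.0073, 0.1475, 0, 0, 0.0002, -1,
-0.1209, -0.0073, 0.1569, 0, 0, 0.0002, -1,
-0.1209, -0.0073, 0.1663, 0, 0, 0.0002, -1,
-0.1209, -0.0073, 0.1757, 0, 0, 0.0002, -1,
```

carry_out:
  increments: [-0.03,-0.001,0,0,0,0,-0.3,-0.06,-0.002,0.02,0,0,0,-1,-0.09,-0.003,0.04,0,0,0,-1,-0.126,-0.004,0.07,0,0,0,-1,-0.126,-0.0045,0.1,0,0,0,-1,-0.126,-0.0045,0.12,0,0,0,-1,-0.126,-0.0045,0.138,0,0,0,-1,-0.126,-0.0045,0.138,0,0,0,-1,-0.126,-0.0045,0.138,0,0,0,-1,-0.126,-0.0045,0.138,0,0,0,-1]

```text
time: 9.35
tool_pos: [600.9, -143.8, 56.7]
tcp_rot: [179.9, 0.0, 82.2]
ft_force: [-0.3, -0.8, -0.3]
finger_gap: 0.1
grip_force: 0.0
```

Run:
```python
from plan import *
a=viewer.snapshot("side")[150:220,205:285,::-1];b=viewer.snapshot("top")[140:210,235:315,::-1]
cv2.imwrite("pics/g4.png",np.hstack([cv2.resize(x,None,fx=5,fy=5,interpolation=cv2.INTER_CUBIC) for x in(a,b)]))
s=sense();print(s["tool_pos"],s["tcp_rot"],s["ft_force"],s["finger_gap"])
t=np.r_[s["tool_pos"][:2],59]
f=lambda p:((p-[205,150])*5).round()
v=np.array([.1374,.9905,0]);print(f(proj("side",t)),f(proj("side",t+v*11)))
o=np.array([610.2,-78.6,0])
for y,z in((-52,52),(-81,34),(-81,26),(-90,26),(31,34)):print(y,z,f(proj("side",o+v*y+[0,0,z])))
```

```text
[ 600.77744148 -143.78753772   56.56808104] [1.79955786e+02 5.66231994e-03 8.21792774e+01] [-1.57954519  0.47189298 -0.01175638] -0.07056747622622664
[213.  85.] [207.  93.]
-52 52 [206. 105.]
-81 34 [221. 109.]
-81 26 [221. 120.]
-90 26 [225. 114.]
31 34 [164. 199.]
```

View pics/g4.png

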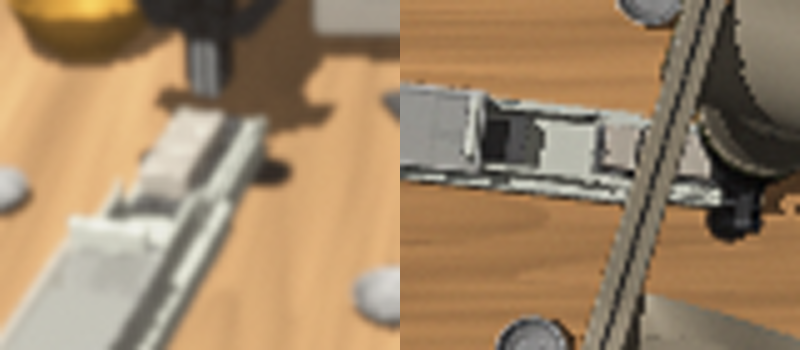

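Top crop: strip lies straight in the rails, nose edge near (598,145). Side crop: shut fingers with tip at (207,95), just behind the last tablet's top rear edge (200,110).

Run:
```python
from m import *
im=viewer.snapshot("top");o=np.array([610.2,-78.6]);v=np.array([.1374,.9905]);u=np.array([v[1],-v[0]]);ss=np.arange(0,60,1.)
for x in(-6,0,6):
    p=prof("top",im,o+u*x,v,ss,34);q=prof("top",im,o+u*x,v,ss,52)
    print("nose z34",p[10:50:2,2].astype(int),"tabl front z52",edge(ss,q[:,1],10,45))
ss=np.arange(-40,40,1.)
for y in(2,8,14,20):
    p=prof("top",im,o+v*y,u,ss,52);print(y,p[15:65:2,1].astype(int))
```

```text
nose z34 [155 157 160 168 172 172 162 126  99  84 116 161 177 188 187 186 185 185
 184 184] tabl front z52 25.0406825429111
nose z34 [167 168 168 168 168 148 114 102  95  84  94 136 166 185 186 185 185 184
 185 186] tabl front z52 24.878284603890947
nose z34 [166 167 168 169 170 170 167 133  68  74  95 152 192 189 187 185 185 184
 184 184] tabl front z52 24.94424272130818
2 [42 43 43 44 42 35 34 36 34 31 31 32 36 35 32 32 33 32 32 33 29 20 16 13
 33]
8 [18 17 18 20 25 31 35 36 34 33 32 33 34 34 34 34 35 34 33 33 29 25 17 13
 12]
14 [18 17 17 15  9 14 31 36 33 33 33 33 32 32 32 32 32 32 32 32 30 25 17 14
 12]
20 [19 15 14 14 14 25 40 35 32 33 34 35 34 32 32 33 32 32 33 33 31 23 16 14
 17]
```

carry_out:
  increments: [0,0,0.015,0,0,0,-1,0,0,0.03,0,0,0,-1,0,0,0.045,0,0,0,-1,0,0,0.051,0,0,0,-1,0,0,0.051,0,0,0,-1,0,0,0.051,0,0,0,-1,0.005,0,0.051,0,0,0,-1,0.01,0,0.051,0,0,0,-1,0.015,0,0.051,0,0,0,-1,0.02,0,0.051,0,0,0,-1]

```text
time: 10.75
tool_pos: [601.7, -135.9, 35.9]
tcp_rot: [180.0, 0.0, 82.2]
ft_force: [-0.8, -1.4, 0.9]
finger_gap: -0.1
grip_force: 0.6
```

Run:
```python
from m import *
im=viewer.snapshot("top");o=np.array([610.2,-78.6]);v=np.array([.1374,.9905]);u=np.array([v[1],-v[0]]);ss=np.arange(0,60,1.)
s=sense();d=s["tool_pos"][:2]-o;print(s["tool_pos"],"ym",d@v,"xm",d@u,s["ft_force"])
q=prof("top",im,o,v,ss,52);print(edge(ss,q[:,1],10,55))
```

```text
[ 601.7 -135.6   35.8] ym -57.662129254761105 xm -0.5898379973196359 [-0.6  0.4 -0.4]
27.758358842974783
```

carry_out:
  increments: [0.01,0,0,0,0,0,-1,0.02,0,0,0,0,0,-1,0.03,0,0,0,0,0,-1,0.04,0,0,0,0,0,-1,0.05,0,0,0,0,0,-1,0.06,0,0,0,0,0,-1,0.07,0,0,0,0,0,-1,0.08,0,0,0,0,0,-1,0.09,0,0,0,0,0,-1,0.1,0,0,0,0,0,-1]

```text
time: 12.05
tool_pos: [607.0, -96.0, 35.7]
tcp_rot: [-180.0, 0.0, 82.2]
ft_force: [-0.1, -1.5, 1.2]
finger_gap: 0.1
grip_force: 0.8
```

Run:
```python
from m import *
im=viewer.snapshot("top");o=np.array([610.2,-78.6]);v=np.array([.1374,.9905]);u=np.array([v[1],-v[0]]);ss=np.arange(0,110,1.)
s=sense();d=s["tool_pos"][:2]-o;print(s["tool_pos"],"ym",d@v,"xm",d@u,s["ft_force"])
for z in(46,52):q=prof("top",im,o,v,ss,z);print(edge(ss,q[:,2],50,90),q[50:90:2,2].astype(int))
a=viewer.snapshot("side")[150:220,205:285,::-1];b=im[140:210,235:315,::-1]
cv2.imwrite("pics/g5.png",np.hstack([cv2.resize(x,None,fx=5,fy=5,interpolation=cv2.INTER_CUBIC) for x in(a,b)]))
```

```text
[607.1 -95.5  35.7] ym -17.18263125236986 xm -0.7176235430184463 [-0.2 -0.4  1.5]
69.9095342816773 [121 131 129 138 151 161 169 175 168 155 115  77  66  67  75  77  78  79
  80  80]
69.76164466851571 [122 131 129 142 157 166 173 175 167 154 110  69  67  71  73  75  79  80
  80  80]
```

View pics/g5.png

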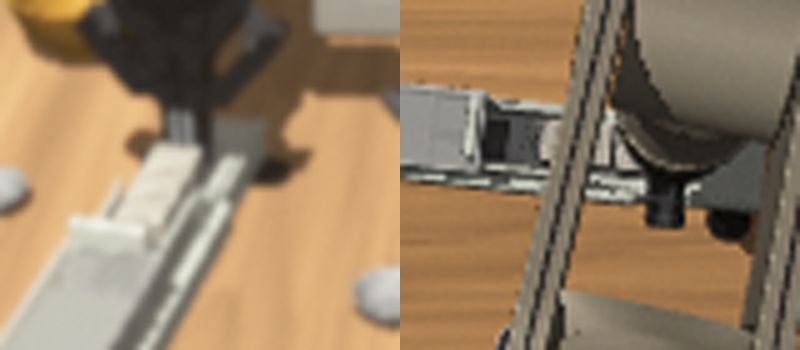

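Side crop: strip slid straight into the mouth, fingers behind its last tablet (180,130). Top crop: tablet front at (542,140), still short of the follower (505,140). Keep pushing.

carry_out:
  increments: [0.01,0,0,0,0,0,-1,0.02,0,0,0,0,0,-1,0.03,0,0,0,0,0,-1,0.04,0,0,0,0,0,-1,0.05,0,0,0,0,0,-1,0.06,0,0,0,0,0,-1,0.07,0,0,0,0,0,-1,0.08,0,0,0,0,0,-1,0.09,0,0,0,0,0,-1,0.09,0,0,0,0,0,-1]

```text
time: 13.4
tool_pos: [611.9, -60.8, 35.8]
tcp_rot: [180.0, 0.0, 82.2]
ft_force: [-0.1, -5.7, 0.6]
finger_gap: 0.0
grip_force: 3.0
```

Run:
```python
from m import *
im=viewer.snapshot("top");o=np.array([610.2,-78.6]);v=np.array([.1374,.9905]);u=np.array([v[1],-v[0]]);ss=np.arange(0,150,1.)
for _ in range(2):
    s=sense();d=s["tool_pos"][:2]-o;print(s["tool_pos"],"ym",d@v,"xm",d@u,s["ft_force"],"along",s["ft_force"][:2]@v);viewer.snapshot("side")
for x in(-5,0,5):q=prof("top",im,o+u*x,v,ss,46);print(edge(ss,q[:,2],90,112),q[80:126:2,2].astype(int))
```

```text
[611.9 -60.8  35.7] ym 17.86449105347411 xm -0.7630879467822109 [-0.7 -6.1  0.7] along -6.105585571794173
[611.9 -60.9  35.7] ym 17.815774316285665 xm -0.738101949082504 [-0.9 -5.5  0.1] along -5.621259000254796
112.46410288229019 [ 98 138 135 130 121  89  49  95 133 132 133 138  94  29  25  34  83 127
 170 192 203 162 128]
104.74292782923551 [ 91 136 133 126 108  89  71  91 130 133 135 146 124  55  41  62  77  95
 154 193 189 167 134]
104.45788456812438 [111 128 132 128  99  70  87 105 125 131 129 121 108  60  43  81  94  82
 135 195 168 145 134]
```

carry_out:
  increments: [0.002,0,0,0,0,0,-1,0.004,0,0,0,0,0,-1,0.006,0,0,0,0,0,-1,0.008,0,0,0,0,0,-1,0.0095,0,0,0,0,0,-1,0.0095,0,0.001,0,0,0,-1,0.0095,0,0.003,0,0,0,-1,0.0095,0,0.005,0,0,0,-1,0.0095,0,0.006,0,0,0,-1,0.0095,0,0.006,0,0,0,-1]

```text
time: 14.8
tool_pos: [612.5, -57.8, 33.8]
tcp_rot: [180.0, 0.1, 82.2]
ft_force: [-1.4, -8.2, 3.3]
finger_gap: -0.1
grip_force: 4.3
```

Run:
```python
from m import *
im=viewer.snapshot("top");o=np.array([610.2,-78.6]);v=np.array([.1374,.9905]);u=np.array([v[1],-v[0]]);ss=np.arange(0,150,1.)
s=sense();d=s["tool_pos"][:2]-o;print(s["tool_pos"],"ym",d@v,"xm",d@u,s["ft_force"],"along",s["ft_force"][:2]@v)
for x in(-5,0,5):q=prof("top",im,o+u*x,v,ss,46);print(edge(ss,q[:,2],98,112),q[80:126:2,2].astype(int))
```

```text
[612.5 -57.8  33.8] ym 20.880751766842746 xm -0.5317753251911177 [-1.8 -8.6  2.4] along -8.716641293935396
113.00007905198657 [ 50  54 106 134 132 130 128  82  57 106 133 132 131 131  87  52  86 124
 170 193 203 163 129]
107.97770226417062 [ 36  50  99 140 135 126 110  81  49  90 133 133 135 142 113  64  73  93
 154 194 189 166 134]
98.8933596730857 [ 36  60  93 131 132 127 106  88  82 100 129 132 131 131 121  98  88  83
 136 196 169 146 135]
```

carry_out:
  increments: [0.001,0,0.001,0,0,0,-1,0.0015,0,0.002,0,0,0,-1,0.0015,0,0.004,0,0,0,-1,0.0015,0,0.006,0,0,0,-1,0.0015,0,0.008,0,0,0,-1,0.0015,0,0.01,0,0,0,-1,0.0015,0,0.011,0,0,0,-1,0.0015,0,0.012,0,0,0,-1,0.0015,0,0.013,0,0,0,-1,0.0015,0,0.013,0,0,0,-1]

```text
time: 16.1
tool_pos: [612.8, -57.7, 29.2]
tcp_rot: [179.9, 0.1, 82.2]
ft_force: [-3.9, -10.0, 7.7]
finger_gap: -0.1
grip_force: 5.2
```

carry_out:
  increments: [0,0,0.001,0,0,0,-1,0,0,0.002,0,0,0,-1,0,0,0.003,0,0,0,-1,0,0,0.003,0,0,0,-1,0,0,0.003,0,0,0,-1,0,0,0.003,0,0,0,-1,0,0,0.003,0,0,0,-1,0,0,0.003,0,0,0,-1,0,0,0.003,0,0,0,-1,0,0,0.003,0,0,0,-1]

```text
time: 17.35
tool_pos: [613.2, -57.7, 28.3]
tcp_rot: [179.9, 0.1, 82.1]
ft_force: [-2.7, -8.9, 7.7]
finger_gap: -0.1
grip_force: 5.1
```

Run:
```python
from m import *
im=viewer.snapshot("top");o=np.array([610.2,-78.6]);v=np.array([.1374,.9905]);u=np.array([v[1],-v[0]]);ss=np.arange(0,150,1.)
s=sense();d=s["tool_pos"][:2]-o;print(s["tool_pos"],"ym",d@v,"xm",d@u,s["ft_force"],"along",s["ft_force"][:2]@v)
for x in(-5,0,5):q=prof("top",im,o+u*x,v,ss,46);print(edge(ss,q[:,2],98,112),q[80:126:2,2].astype(int))
```

```text
[613.2 -57.8  28.3] ym 21.064403095810505 xm 0.15638082380137552 [ -2.6 -10.4   7.1] along -10.678034440423284
113.02492639556257 [ 47  50 101 130 131 130 128  81  53  96 125 131 130 128  90  59  90 126
 171 193 203 163 128]
99.1337112097042 [ 36  47  97 139 135 131 129  97  52  91 134 133 133 138 111  69  76  93
 153 193 189 167 135]
99.2029411096383 [ 35  55  90 134 134 127 110  91  71  91 127 132 131 129 120 101  90  80
 134 196 169 146 135]
```

carry_out:
  increments: [0,0,0.001,0,0,0,-1,0,0,0.002,0,0,0,-1,0,0,0.003,0,0,0,-1,0,0,0.003,0,0,0,-1,0,0,0.003,0,0,0,-1,0,0,0.003,0,0,0,-1,0,0,0.003,0,0,0,-1,0,0,0.003,0,0,0,-1,0,0,0.003,0,0,0,-1,0,0,0.003,0,0,0,-1]

```text
time: 18.65
tool_pos: [613.3, -57.8, 28.1]
tcp_rot: [179.9, 0.1, 82.2]
ft_force: [-6.9, -9.0, 15.3]
finger_gap: 0.1
grip_force: 9.1
```

carry_out:
  increments: [0,0,-0.001,0,0,0,-1,-0.002,0,-0.002,0,0,0,-1,-0.004,0,-0.002,0,0,0,-1,-0.006,0,-0.002,0,0,0,-1,-0.008,0,-0.002,0,0,0,-1,-0.01,0,-0.002,0,0,0,-1,-0.012,0,-0.002,0,0,0,-1,-0.014,0,-0.002,0,0,0,-1,-0.016,0,-0.002,0,0,0,-1,-0.016,0,-0.002,0,0,0,-1]

```text
time: 19.9
tool_pos: [613.1, -60.5, 28.1]
tcp_rot: [179.8, -0.2, 82.2]
ft_force: [0.7, 6.1, 7.7]
finger_gap: 0.1
grip_force: 3.7
```

Run:
```python
from m import *
im=viewer.snapshot("top");o=np.array([610.2,-78.6]);v=np.array([.1374,.9905]);u=np.array([v[1],-v[0]]);ss=np.arange(0,150,1.)
s=sense();d=s["tool_pos"][:2]-o;print(s["tool_pos"],"ym",d@v,"xm",d@u,s["ft_force"],"along",s["ft_force"][:2]@v)
for x in(-5,0,5):q=prof("top",im,o+u*x,v,ss,46);print(edge(ss,q[:,2],98,112),q[80:126:2,2].astype(int))
```

```text
[613.2 -60.5  28.1] ym 18.362215623034384 xm 0.4346954587032599 [0.2 5.8 7.4] along 5.804972946108391
112.55531981144962 [113 131 129 110  74  77  98 117 130 128 126 123  89  43  37  42  86 126
 171 193 203 163 129]
102.86932622839514 [129 130 128 119  72  63 109 128 131 130 125 100  73  47  48  66  78  93
 154 194 188 165 133]
102.84675283095244 [137 133 131 128  86  52 100 132 131 134 139 107  68  46  45  81  95  85
 137 196 169 145 134]
```

carry_out:
  increments: [0,0,-0.001,0,0,0,-1,0,0,-0.002,0,0,0,-1,0,0,-0.003,0,0,0,-1,0,0,-0.005,0,0,0,-1,0,0,-0.01,0,0,0,-1,0,0,-0.03,0,0,0,-1,0,0,-0.08,0,0,0,-1,0,0,-0.15,0,0,0,-1,0,0,-0.22,0,0,0,-1,0,0,-0.22,0,0,0,-1]

```text
time: 21.2
tool_pos: [614.3, -63.1, 119.3]
tcp_rot: [179.6, 0.0, 82.2]
ft_force: [0.0, 0.3, 0.2]
finger_gap: 0.1
grip_force: 0.0
```

Run:
```python
from m import *
im=viewer.snapshot("top");o=np.array([610.2,-78.6]);v=np.array([.1374,.9905]);u=np.array([v[1],-v[0]]);ss=np.arange(0,150,1.)
s=sense();d=s["tool_pos"][:2]-o;print(s["tool_pos"],"ym",d@v,"xm",d@u,s["ft_force"])
for x in(-5,0,5):q=prof("top",im,o+u*x,v,ss,46);print(q[80:126:2,2].astype(int))
a=viewer.snapshot("side")[145:225,205:285,::-1];b=im[130:210,235:315,::-1]
cv2.imwrite("pics/g6.png",np.hstack([cv2.resize(x,None,fx=5,fy=5,interpolation=cv2.INTER_CUBIC) for x in(a,b)]))
```

```text
[613.  -62.9 117.1] ym 15.967675304752404 xm 0.6495148505183592 [-0.2 -1.1  0.5]
[ 92 133 136 137 136 115  85  84  96 123 137 138 143 150  86  37  83 125
 169 192 202 161 127]
[ 84 140 140 137 135 112  62  68 103 123 138 136 131 120  95  66  75  93
 153 193 188 166 133]
[ 80 126 141 136 134 123  70  56 117 138 137 135 132 100  80  88  90  82
 135 194 168 145 134]
```

View pics/g6.png

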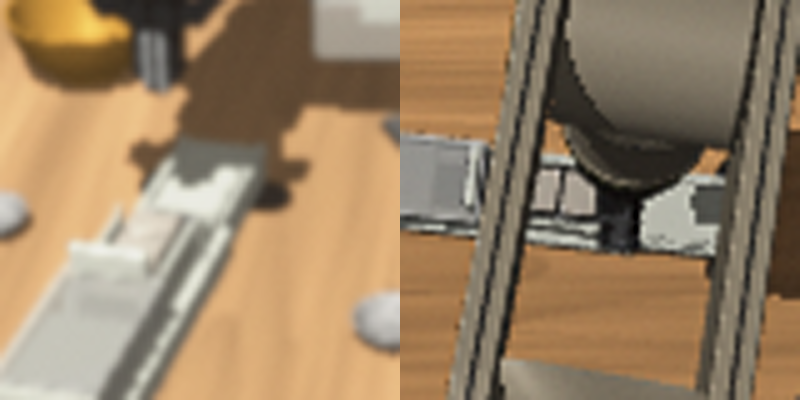

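Side crop: ledge is empty, the tablets stand in the channel ahead of the fin (105,255), and the hand is clear at (155,75). Top crop: tablets at (560,190) behind the cover edge. The contact at z≈28 means the tab was pressed to the floor. Now behind the fin.

carry_out:
  increments: [0.05,0,0,0,0,0,-1,0.12,-0.001,0,0,0,0,-1,0.2,-0.002,0,0,0,0,-1,0.27,-0.002,0,0,0,0,-1,0.308,-0.002,0.02,0,0,0,-1,0.308,-0.002,0.06,0,0,0,-1,0.308,-0.002,0.1,0,0,0,-1,0.308,-0.002,0.13,0,0,0,-1,0.308,-0.002,0.138,0,0,0,-1,0.308,-0.002,0.138,0,0,0,-1]

```text
time: 22.55
tool_pos: [627.6, 59.1, 59.2]
tcp_rot: [-180.0, 0.0, 82.1]
ft_force: [0.1, -0.2, -0.4]
finger_gap: 0.1
grip_force: 0.0
```

Run:
```python
from m import *
im=viewer.snapshot("top");o=np.array([610.2,-78.6]);v=np.array([.1374,.9905]);u=np.array([v[1],-v[0]]);ss=np.arange(-60,150,1.)
s=sense();d=s["tool_pos"][:2]-o;print(s["tool_pos"],"ym",d@v,"xm",d@u,s["ft_force"])
for x in(-6,0,6):
    q=prof("top",im,o+u*x,v,ss,28);print("tab z28, y -10..40",q[50:100:2,2].astype(int));q=prof("top",im,o+u*x,v,ss,46);print("front z46 y 80..",q[140:190:2,2].astype(int))
im=viewer.snapshot("side");ss=np.arange(-10,60,1.)
for z in(46,52):
  for x in(-5,0,5):
    q=prof("side",im,o+u*x,v,ss,z);print(z,"side rear",q[::3,2].astype(int),q[::3,1].astype(int))
```

```text
[627.9  59.2  59.7] ym 138.972629818054 xm -1.3669205218148726 [-0.5 -0.3  0.1]
tab z28, y -10..40 [81 81 81 81 74 63 46 35 37 38 37 36 37 37 37 37 36 37 38 41 58 78 74 71
 71]
front z46 y 80.. [ 96  76  96 115 132 136 136 131 119  86  70  72  61  47  40  47  87  99
  86  86  88 107 111  75  44]
tab z28, y -10..40 [82 83 83 83 75 60 48 39 38 38 37 37 38 38 37 38 38 37 36 36 47 70 75 73
 72]
front z46 y 80.. [109  71  74  83 116 137 138 148 165 117  66  67  62  45  50  70  78  79
  68  50  27  16  10  11  15]
tab z28, y -10..40 [83 82 82 82 80 58 42 38 36 37 37 38 37 37 36 36 37 36 35 37 41 62 75 74
 73]
front z46 y 80.. [122  85  71  76 105 137 138 143 163 138  78  67  69  49  46  87  88  47
  24  13  18  26  37  44  43]
46 side rear [ 98 100 101 101 101 104 104 106 106 107 107 107 104 101  98  95  96  98
  99 101 102 103 102 102] [25 25 27 26 25 25 25 25 25 24 25 24 25 26 31 35 38 42 42 41 42 41 39 39]
46 side rear [ 66  67  68  71  75  78  81  84  87  90  92  93  92  89  86  86  89  93
  96  98  99 102 102 103] [31 29 29 29 27 25 24 26 26 25 25 24 24 27 31 35 37 40 41 41 40 40 39 40]
46 side rear [48 49 50 51 51 53 55 57 58 60 60 61 61 61 62 66 70 72 73 75 78 83 87 93] [33 35 35 32 30 29 29 31 30 29 30 28 29 34 38 37 36 35 35 36 37 36 37 39]
52 side rear [ 76  75  76  76  77  78  80  83  87  89  92  94  97  98 101  98  95  93
  90  91  95  97 100 101] [29 28 27 28 28 27 27 27 26 25 25 25 25 25 25 25 26 29 33 36 37 39 41 40]
52 side rear [50 49 49 47 50 51 54 55 57 58 62 65 66 69 70 69 68 68 72 76 79 82 83 86] [35 34 34 33 33 35 33 31 28 27 29 30 27 26 27 26 31 36 39 39 38 37 37 37]
52 side rear [48 48 48 47 47 47 48 48 48 48 48 49 49 48 49 49 49 50 53 53 55 55 57 58] [32 32 32 29 29 32 32 32 32 32 32 30 29 27 29 31 34 35 35 34 35 37 38 37]
```

The tab shows at y 0–30 and the side-view tablet edge matches a top at 46 mm, so the strip lies flat. Now push the cover.

carry_out:
  increments: [-0.012,0,0,0,0,0,-1,-0.03,0,0,0,0,0,-1,-0.055,0,0,0,0,0,-1,-0.08,0,0,0,0,0,-1,-0.11,0,0,0,0,0,-1,-0.14,0,0,0,0,0,-1,-0.17,0,0,0,0,0,-1,-0.2,0,0,0,0,0,-1,-0.23,0,0,0,0,0,-1,-0.25,0,0,0,0,0,-1]

```text
time: 23.9
tool_pos: [613.8, -40.4, 59.2]
tcp_rot: [-180.0, 0.0, 82.1]
ft_force: [3.3, 3.4, 2.0]
finger_gap: 0.0
grip_force: 1.4
```

carry_out:
  increments: [-0.008,0,0,0,0,0,-1,-0.016,0,0,0,0,0,-1,-0.024,0,0,0,0,0,-1,-0.032,0,0,0,0,0,-1,-0.038,0,0,0,0,0,-1,-0.042,0,0,0,0,0,-1,-0.045,0,0,0,0,0,-1,-0.047,0,0,0,0,0,-1,-0.047,0,0,0,0,0,-1,-0.047,0,0,0,0,0,-1]

```text
time: 25.15
tool_pos: [611.4, -57.9, 59.2]
tcp_rot: [-180.0, -0.0, 82.2]
ft_force: [2.0, 3.9, 0.1]
finger_gap: -0.2
grip_force: 2.0
```

Run:
```python
from m import *
o=np.array([610.2,-78.6]);v=np.array([.1374,.9905]);u=np.array([v[1],-v[0]])
s=sense();d=s["tool_pos"][:2]-o;print(s["tool_pos"],"ym",d@v,"xm",d@u,s["ft_force"])
```

```text
[611.4 -57.9  59.2] ym 20.67644403851782 xm -1.6975622501836145 [2.  3.9 0.1]
```

carry_out:
  increments: [-0.001,0,0,0,0,0,-1,-0.002,0,0,0,0,0,-1,-0.003,0,0,0,0,0,-1,-0.004,0,0,0,0,0,-1,-0.005,0,0,0,0,0,-1,-0.006,0,0,0,0,0,-1,-0.006,0,0,0,0,0,-1,-0.006,0,0,0,0,0,-1,-0.006,0,0,0,0,0,-1,-0.006,0,0,0,0,0,-1]

```text
time: 26.4
tool_pos: [611.3, -58.0, 59.3]
tcp_rot: [-180.0, -0.2, 82.2]
ft_force: [4.5, 12.7, 0.8]
finger_gap: 0.0
grip_force: 6.7
```

carry_out:
  increments: [-0.001,0,0,0,0,0,-1,-0.002,0,0,0,0,0,-1,-0.003,0,0,0,0,0,-1,-0.003,0,0,0,0,0,-1,-0.003,0,0,0,0,0,-1,0.005,0,0,0,0,0,-1,0.02,0,-0.01,0,0,0,-1,0.03,0,-0.06,0,0,0,-1,0.03,0,-0.16,0,0,0,-1,0.03,0,-0.25,0,0,0,-1]

```text
time: 27.65
tool_pos: [613.0, -48.8, 162.2]
tcp_rot: [179.9, 0.0, 82.2]
ft_force: [0.6, 0.3, -0.1]
finger_gap: 0.2
grip_force: 0.0
```

carry_out:
  increments: [-0.1,-0.05,0,0,0,0,-1,-0.2,-0.1,-0.02,0,0,0,-1,-0.3,-0.15,-0.04,0,0,0,-1,-0.4,-0.2,-0.06,0,0,0,-1,-0.5,-0.25,-0.06,0,0,0,-1,-0.55,-0.3,-0.06,0,0,0,-1,-0.6,-0.32,-0.06,0,0,0,-1,-0.65,-0.35,-0.06,0,0,0,-1,-0.65,-0.35,-0.06,0,0,0,-1,-0.65,-0.35,-0.06,0,0,0,-1]

```text
time: 28.9
tool_pos: [439.0, -287.1, 184.3]
tcp_rot: [179.9, 0.0, 82.1]
ft_force: [0.5, 0.0, -0.5]
finger_gap: -0.1
grip_force: 0.0
```

Run:
```python
from m import *
a=viewer.snapshot("side")[145:245,185:295,::-1];im=viewer.snapshot("top");b=im[125:225,205:315,::-1]
cv2.imwrite("pics/g7.png",np.hstack([cv2.resize(x,None,fx=3.6,fy=3.6,interpolation=cv2.INTER_CUBIC) for x in(a,b)]))
o=np.array([610.2,-78.6]);v=np.array([.1374,.9905]);u=np.array([v[1],-v[0]]);ss=np.arange(-30,130,1.)
for x in(-10,0,10):q=prof("top",im,o+u*x,v,ss,73);print("fin z73 y-30..",q[0:80:2,2].astype(int))
for x in(-8,8):q=prof("top",im,o+u*x,v,ss,55);print("cover rear y 90..",q[120:160:2,2].astype(int))
```

```text
fin z73 y-30.. [178 178 177 126  70  74  77  78  78  77  79  80  77  72  66  92 125 162
 179 158 140 125 126 127 127 127 127 127 128 128 131 139 141 140 140 139
 139 139 139 139]
fin z73 y-30.. [179 179 171 148  96  75  78  78  78  78  78  79  79  78  91 106 127 153
 184 151 105 119 129 128 127 127 127 127 128 129 129 135 141 140 139 139
 140 139 139 139]
fin z73 y-30.. [181 180 154  93  75  73  74  75  77  77  74  75  77  80  97 139 160 171
 182 181 142 125 127 128 128 130 131 129 128 127 132 137 139 140 139 138
 138 137 137 137]
cover rear y 90.. [139 139 138 138 138 140 143 149 140  77  50  57  66  75  76  76  76  76
  76  76]
cover rear y 90.. [140 139 139 139 139 141 151 164 129  90  53  46  71  77  75  74  73  73
  73  75]
```

View pics/g7.png

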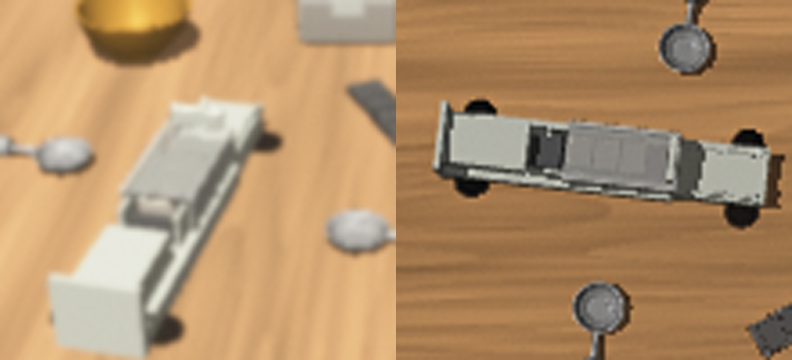

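Final view: the fin is at the lip end, (680,165) in the top crop, with the tablets flat under the closed clear cover, its rear edge at y≈108. The spoons and carrier in the crop are unmoved and the arm is clear.

```bash
python3 -c "
from bench import order
print(order.hand_in())"
```

```text
the job is handed in; nothing more can be done
None
```

The full strip is seated flat behind the lip and the cover is slid shut to its stop; I handed the job in at about 29 s, and the hand-in gave no verdict.

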